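Pin the glare guard's wing open with its stay

TASK

Set the side wing of the welding bench's glare guard to its middle opening and fix it there with its loose stay arm: drop the middle one of the arm's five holes over the peg on the guard's top rail, so that the arm lies fully down on the peg's collar and holds the wing open, then let go. The peg may be clamped anywhere along its slot, so feel for it with a light hand and never force the arm against it, and leave the other things on the bench where they are.

Things in the scene. Friction and masses are not known exactly. Their poses are not given: they have to be found in the camera images.
- guard: The glare guard: a steel tube frame 400 mm long (along its y axis) and 260 mm high with an amber sheet, bolted to the bench. Origin: on the bench, under the middle of the frame. x axis: square to the frame, away from the robot; y axis: along the top rail, towards the wing's hinge; z up.
- slot_mid (a point): Middle of the peg's slot, on the top rail's centre line, 270 mm up: level with the top of the peg's collar, where the arm's underside comes to rest. The peg, a fixed upright pin 9 mm thick with a 1 mm chamfer, stands 13 mm above its 22 mm collar, on the rail's centre line but up to 9.5 mm either way along the slot (guard's y) from this point: not measured, to be felt (or seen).
- wing_hinge (a point): A point on the upright hinge axis of the wing, at the height of the collar's top (270 mm). In the guard's frame it lies 21 mm to -x and 140 mm to +y of slot_mid.
- wing (a joint): Angle of the wing (rad): 0 folded against the guard, up to 1.9; from the hinge the wing points along (-sin angle, -cos angle) in the guard's x, y. 260 mm long, top 260 mm up, 0.8 kg. Hinge friction 0.18 N m; closing spring 0.40 N m per rad from 0.30 rad: it stays where left below 0.7 rad, wider it swings back unless held. About 1.2 rad with the middle hole on the peg.
- pivot (a point): The stay arm's pivot on the wing's top rail, 140 mm from the hinge axis, at the height of the arm's underside (270 mm). Here the arm swings freely sideways about an upright pin and can be lifted by up to 0.6 rad about a level bolt in the middle of its thickness (272.5 mm up).
- mid_hole (a point): Centre of the stay arm's middle hole, at the arm's underside, 175 mm from the pivot. The arm is a flat steel bar 30 mm wide, 5 mm thick, 0.25 kg, with five holes 10.6 mm wide in a row, 24 mm apart, 127 to 223 mm from the pivot. It hangs from its pivot: level when it lies on the collar, drooping by at most 0.03 rad when nothing is under it.
- knob (a point): The centre of the black ball knob, 24 mm thick, on a 9 mm stem at the arm's free end: 249 mm from the pivot, 25 mm above the arm's upper face (300 mm above the bench when the arm is level). Its direction from the pivot is the arm's direction.
- chip_hammer: Bystander: a chipping hammer 260 mm long, lying on the bench behind the guard. Origin in the middle of its underside.
- wire_brush: Bystander: a wire brush 220 mm long, lying on the bench. Origin in the middle of its underside.
- dip_jar: Bystander: a round jar 66 mm wide, 65 mm high. Origin in the middle of its underside.
- rod_tin: Bystander: a round tin of rods 60 mm wide, 150 mm high. Origin in the middle of its underside.
- tee_coupon: Bystander: a tee joint of two steel plates, 90 by 150 mm, 66 mm high, lying in front of the guard. Origin in the middle of its underside.
- magnet_square: Bystander: a red triangular magnet square, about 90 by 100 mm, 18 mm thick, lying flat. Origin in its underside.
- tip_tray: Bystander: a grey divided tray 120 by 180 mm, 35 mm high. Origin in the middle of its underside.

How it is judged:
At the end, for the whole second after the job is handed in: The middle hole is down over the peg: its centre within 2.5 mm of the rail's centre line and 11.5 mm of the slot's middle along it, the arm's underside there from 2 mm below to 2.5 mm above the collar's top, and the wing stands still, held open beyond 1.0 rad (x of mid_hole in the frame of slot_mid between -0.0025 and 0.0025 m and y of mid_hole in the frame of slot_mid between -0.0115 and 0.0115 m and z of mid_hole in the frame of slot_mid between -0.002 and 0.0025 m and velocity of joint wing between -0.02 and 0.02 rad/s and value of joint wing above 1 rad); the robot touches nothing.
It fails at once if the stay arm is forced against the peg or its collar with more than 35 N (contact force between stay and peg above 35 N).
It fails at once if a bystander is moved by more than 20 mm (distance of any of chip_hammer, wire_brush, dip_jar, rod_tin, tee_coupon, magnet_square, tip_tray from where it was at the start of the episode above 0.02 m).
It also fails if it takes over 64 s, if anything falls off the work surface, if the arm or the gripper's body presses on something with over 40 N, if the wrist force passes 120 N, or if a joint passes its speed limit or range.

ROBOT

A 6-joint arm with a two-finger parallel gripper is mounted at the origin on the work surface. World frame = base frame: x ahead of the robot, y to its left, z up, the work surface at z = 0. Lengths are in m, angles in rad, forces in N, time in s.
With the tool pointing down it reaches from about 0.425 to 0.95 m from the base axis. Payload 3.5 kg.
Tool frame: the origin (TCP) lies at the very end of the fingers, on their centre line; the grasp point (between the pads) lies 19 mm behind it (ctrl.grip_point_offset is the distance from the TCP to the grasp point, in m); z points along the fingers, y is the line along which they close (so a half turn about z gives the same grasp; the last joint's range is limited). The gripper opens to 85 mm and grips with 20 to 120 N. Pads are 22 mm wide; open, the fingers measure 114 mm over their backs; the gripper's body (76 mm by 85 mm) begins 54 mm behind the grasp point. The pads swing forward as they close: fully open they stand 13 mm farther back than shut.
Start: joints at [1.063, 0.286, 1.577, -0, 1.279, -0.15], TCP at [0.236, 0.632, 0.207] pointing down, gripper open.
Joint ranges: [-2.77, 2.77], [-0.9, 2.22], [0.21, 2.48], [-1.53, 4.67], [0.24, 2.81], [-2.84, 2.84]. Speed limits (rad/s): [2.79, 2.79, 3.14, 3.14, 3.14, 3.14].

INTERFACE

Orientations are given as a unit quaternion [x, y, z, w].
In Python, from plant import ctrl gives the robot as it stands. The module is installed in compiled form; this text tells all that it offers.
- The arm moves only by the shell command python3 -m pendant 'ROWS' [OPENING] [FORCE]. ROWS is JSON, a list of rows, each an object of numbers: "dx", "dy", "dz": the shift along the tool's x, y, z in cm; "twist": the turn about the tool's z in degrees. A call has 1 to 10 rows; each row is the pose to reach, as a shift and turn from the pose commanded when the call began, along the tool's axes at that moment; what a row does not reach only later rows make up. A row lasts 1/8 s, in which the tool goes at most 62.5 mm and 10.7 degrees, less where a joint would pass 70% of its speed; a pose out of reach is approached as far as the arm can. A call with a gripper value outside its range is refused whole. OPENING is the opening in per cent of the stroke, from 0 (shut) to 100 (fully open), set as the call begins (- or left out, the last holds). The fingers move at their own pace and stop on an object; FORCE is the grip in N (left out, the last holds). Time passes only in rows, so rows that repeat a pose let the fingers close. It gives the time, the measured TCP pose, the force, the opening and the grip force at its end, in the units of the state.
- ctrl.get_state(): the state, without advancing time (a new reading comes with each control period).
- ctrl.read_camera(name): name is "side" or "top" or "wrist"; returns a dict with "img" (384x512x3 uint8, red, green, blue), "depth" (384x512 float32, m along the optical axis (not along the pixel's ray), 0 where there is no reading), "camera_matrix" (3x3 intrinsics, pixels), "xyz" and "rotation" of the camera in the world; the wrist camera has in their place "tool_from_camera" (4x4, takes a point from camera to tool coordinates, whose origin is the TCP and whose axes are the flange's). Camera axes: x right, y up, looking along -z (the intrinsics and any distortion apply to the point x, -y, -z); pixel columns grow to the right and rows downward; lengths in m; the calibration is good to about 2 mm. A picture is of the moment at which its call begins: read the wrist's pose just before it.
- ctrl.sign_off(): hands the job in; it is judged then, once.
The state is a dict: "time": time; "qpos": joint angles; "dq": joint speeds; "joint_efforts": joint torques, N m; "eef_pos": TCP position; "tcp_rot": TCP orientation; "contact_force": force on the tool from outside, world axes, zero at the start; "wrist_torque": the same for the moment, N m; "opening": opening from 0.0 (shut) to 1.0 (fully open); "finger_force": force on a finger pad.
Only numpy, scipy, OpenCV 4.12 (cv2) and the standard library are available. Lean on these libraries where they do the work, as an engineer would, in place of code of your own. Each camera call takes 0.05 s, during which the arm holds its last target. There are 200 camera calls.

## Working session

There is one attempt and no reset: what is moved stays moved. The work goes in short steps, Python scripts to look and compute and a shell command to move; the robot and the scene stay as the last step left them, time stands still between calls to the robot, and variables do not carry over. Pictures are saved under pics/ and viewed, at most 10 in all, crops included, and the job is handed in when it is done.

```bash
mkdir -p pics
cat > h.py <<'E'
from plant import ctrl
import numpy as np, cv2
from scipy.spatial.transform import Rotation as R
def shot(n,f,crop=None,k=1):
    s=ctrl.get_state(); c=ctrl.read_camera(n)
    if n=="wrist":
        T=np.eye(4);T[:3,:3]=R.from_quat(s["tcp_rot"]).as_matrix();T[:3,3]=s["eef_pos"]
        T=T@np.array(c["tool_from_camera"]); c["rotation"]=T[:3,:3];c["xyz"]=T[:3,3]
    np.savez("pics/"+f+".npz",**{a:np.array(c[a]) for a in("img","depth","camera_matrix","xyz","rotation")})
    save(f,f,crop,k)
def save(f,o,crop=None,k=1):
    im=np.load("pics/"+f+".npz")["img"]
    if crop: a,b,w,h=crop; im=im[b:b+h,a:a+w]
    cv2.imwrite("pics/"+o+".png",cv2.resize(im[...,::-1],None,fx=k,fy=k,interpolation=cv2.INTER_CUBIC))
def pt(f,u,v,z=None):
    c=np.load("pics/"+f+".npz");K=c["camera_matrix"];Rm=c["rotation"]
    if Rm.shape!=(3,3): Rm=R.from_quat(Rm).as_matrix()
    d=np.array([(u-K[0,2])/K[0,0],-(v-K[1,2])/K[1,1],-1.]);r=Rm@d
    if z is None: t=c["depth"][int(round(v)),int(round(u))]
    else: t=(z-c["xyz"][2])/r[2]
    return c["xyz"]+t*r
E
python3 - <<'E'
from h import *
shot("top","top0",None,1.5);shot("side","side0",None,1.5)
s=ctrl.get_state();print({k:np.round(v,3) for k,v in s.items()})
for f in("top0","side0"):
    c=np.load(f"pics/{f}.npz");print(c["xyz"],c["rotation"],c["camera_matrix"])
E
```

```text
{'time': np.float64(0.1), 'qpos': array([ 1.063,  0.287,  1.578,  0.   ,  1.279, -0.15 ]), 'dq': array([-0.001, -0.002, -0.001, -0.001, -0.001, -0.002]), 'joint_efforts': array([ 0.000e+00, -4.073e+01, -2.937e+01, -0.000e+00,  3.000e-03,
       -0.000e+00]), 'eef_pos': array([0.236, 0.632, 0.206]), 'tcp_rot': array([ 0.178,  0.984, -0.001, -0.   ]), 'contact_force': array([-0.129,  0.241, -0.149]), 'wrist_torque': array([-0.025, -0.027, -0.01 ]), 'finger_force': np.float64(0.0), 'opening': np.float64(0.998)}
[ 0.3895246  -0.03289898  1.8490654 ] [-0.03027137  0.0398931   0.70774431 -0.70469155] [[474.72447498   0.         258.4593629 ]
 [  0.         474.72447498 194.65257424]
 [  0.           0.           1.        ]]
[-0.12499749 -0.35911741  0.82229614] [ 0.35192447 -0.2321169  -0.49633995  0.75889233] [[347.42478104   0.         262.14423354]
 [  0.         347.42478104 187.233948  ]
 [  0.           0.           1.        ]]
```

View pics/top0.png

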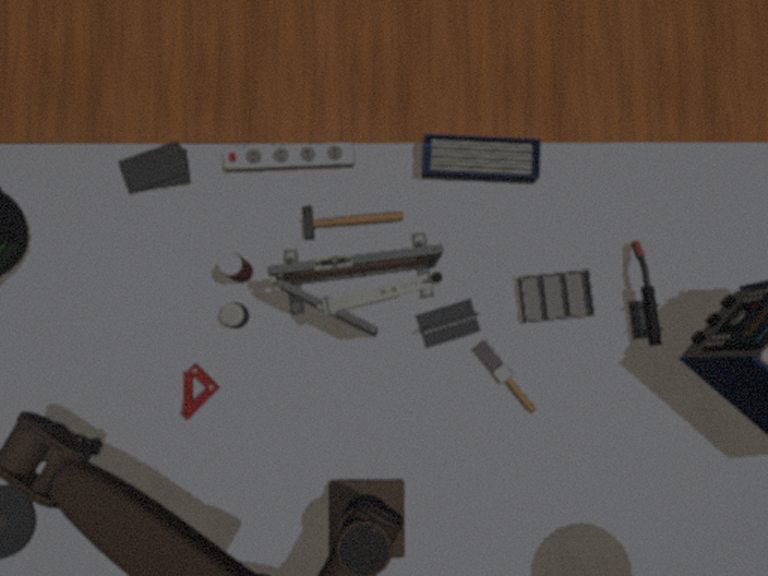

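View pics/side0.png

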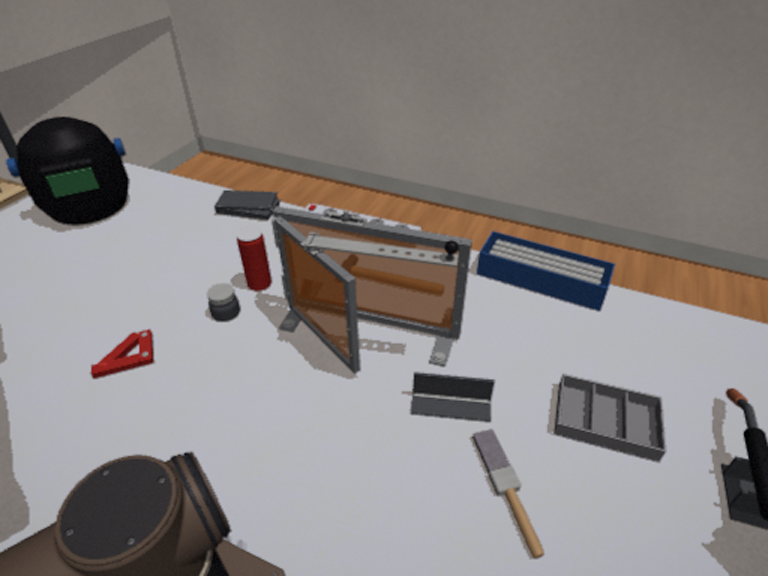

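The top view shows the guard's rail from (270,268) to (440,250), with the hinge near (275,285). The wing reaches (375,330), the stay's pivot is near (325,303) and the knob is at (436,277). I'll enlarge it.

Run:
```python
from h import *
save("top0","top0c",(170,150,140,85),5.7)
```

```text
(no output)
```

View pics/top0c.png

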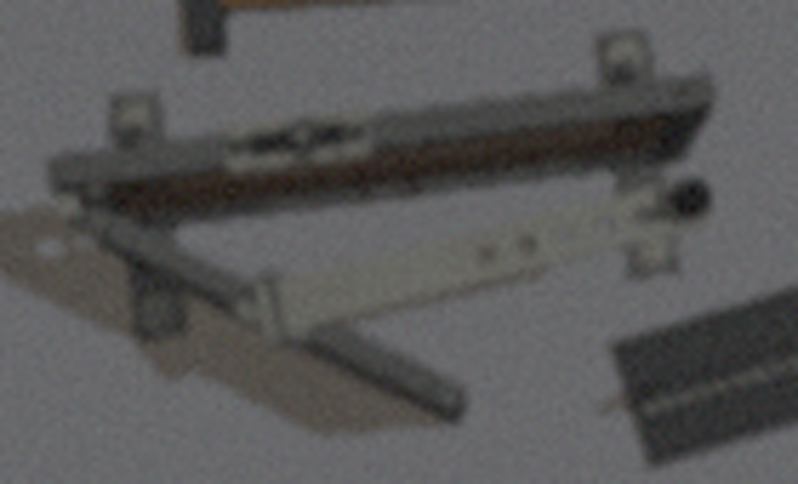

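The enlarged crop shows the rail's ends at about (50,172) and (713,90), and the slot plate from (225,148) to (375,130) with the peg near (302,135). The pivot is at about (268,303), the knob at (690,197) and the wing's tip at (455,405).

Run:
```python
from h import *
P=lambda cu,cv,z:pt("top0",170+(cu+.5)/5.7-.5,150+(cv+.5)/5.7-.5,z)
for n,a in dict(railL=(50,172,.26),railR=(713,90,.26),hinge=(70,203,.26),wingtip=(455,405,.26),piv=(268,303,.275),knob=(690,197,.30),plateL=(225,148,.265),plateR=(375,130,.265),peg=(302,135,.275)).items(): print(n,np.round(P(*a),4))
kn=P(690,197,.3)
s=ctrl.get_state();M=R.from_quat(s["tcp_rot"]).as_matrix();print(M.round(3)); print((M.T@(kn-s["eef_pos"])).round(3))
print(ctrl.read_camera("wrist")["tool_from_camera"], ctrl.grip_point_offset)
```

```text
railL [0.5991 0.2145 0.26  ]
railR [ 0.647  -0.1782  0.26  ]
hinge [0.5806 0.2025 0.26  ]
wingtip [ 0.4605 -0.0242  0.26  ]
piv [0.5197 0.0845 0.275 ]
knob [ 0.5781 -0.1604  0.3   ]
plateL [0.6124 0.1109 0.265 ]
plateR [0.6229 0.0225 0.265 ]
peg [0.6185 0.0649 0.275 ]
[[-0.937  0.35  -0.001]
 [ 0.35   0.937 -0.002]
 [ 0.    -0.002 -1.   ]]
[-0.598 -0.622 -0.093]
[[ 6.78994820e-05  9.55964767e-01  2.93481447e-01  7.55755441e-02]
 [ 9.99999997e-01 -5.38180668e-05 -5.60556939e-05  3.69022308e-04]
 [-3.77926643e-05  2.93481450e-01 -9.55964768e-01 -1.67300244e-01]
 [ 0.00000000e+00  0.00000000e+00  0.00000000e+00  1.00000000e+00]] 0.0187
```

```bash
python3 -m pendant '[{"dz":-6},{"dz":-12},{"dz":-16,"dx":-5,"dy":-3},{"dz":-16,"dx":-10,"dy":-6},{"dz":-16,"dx":-15,"dy":-9},{"dz":-16,"dx":-20,"dy":-12},{"dz":-16,"dx":-25,"dy":-16},{"dz":-16,"dx":-30,"dy":-19},{"dz":-16,"dx":-35,"dy":-22},{"dz":-16,"dx":-40,"dy":-25}]'; python3 -m pendant '[{"dx":-5,"dy":-3},{"dx":-10,"dy":-6},{"dx":-15,"dy":-10},{"dx":-20,"dy":-13},{"dx":-22.7,"dy":-14.8},{"dx":-22.7,"dy":-14.8},{"dx":-22.7,"dy":-14.8},{"dx":-22.7,"dy":-14.8}]'
python3 - <<'E'
from h import *
shot("wrist","w1",None,1.5)
E
```

```text
$[0]: bad value
$[0]: bad value
```

View pics/w1.png

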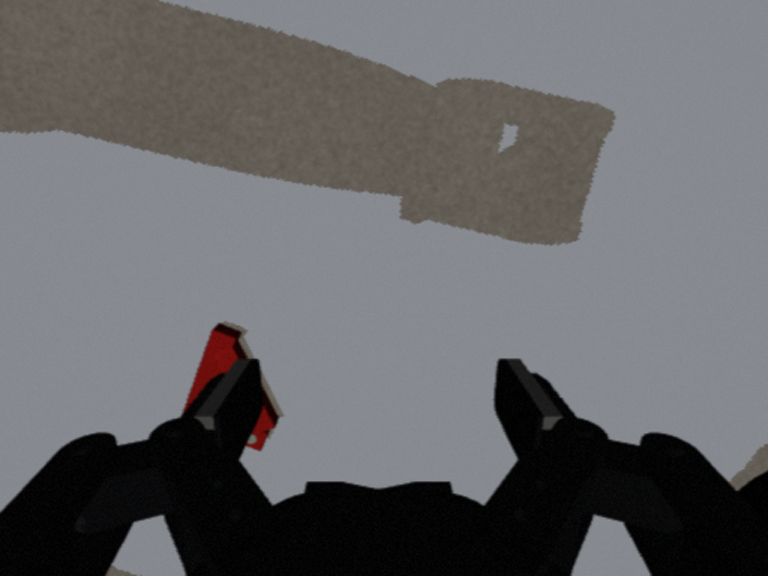

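The rows were refused, so the arm didn't move; the picture only shows the fingers at (240,400) and (520,400), with tool +x pointing up. I'll retry with all four keys in each row.

```bash
python3 -m pendant '[{"dx":0,"dy":0,"dz":-6,"twist":0},{"dx":0,"dy":0,"dz":-12,"twist":0},{"dz":-16,"dx":-5,"dy":-3,"twist":0},{"dz":-16,"dx":-10,"dy":-6,"twist":0},{"dz":-16,"dx":-15,"dy":-9,"twist":0},{"dz":-16,"dx":-20,"dy":-12,"twist":0},{"dz":-16,"dx":-25,"dy":-16,"twist":0},{"dz":-16,"dx":-30,"dy":-19,"twist":0},{"dz":-16,"dx":-35,"dy":-22,"twist":0},{"dz":-16,"dx":-40,"dy":-25,"twist":0}]'
```

```text
time: 1.45
eef_pos: [0.5243, 0.2563, 0.367]
tcp_rot: [0.178, 0.984, 0.0, -0.0]
contact_force: [-0.5, -0.2, -0.4]
opening: 1.003
finger_force: 0.0
```

```bash
python3 -m pendant '[{"dx":-5,"dy":-3,"dz":0,"twist":0},{"dx":-10,"dy":-6,"dz":0,"twist":0},{"dx":-15,"dy":-10,"dz":0,"twist":0},{"dx":-20,"dy":-13,"dz":0,"twist":0},{"dx":-22.7,"dy":-14.8,"dz":0,"twist":0},{"dx":-22.7,"dy":-14.8,"dz":0,"twist":0},{"dx":-22.7,"dy":-14.8,"dz":0,"twist":0},{"dx":-22.7,"dy":-14.8,"dz":0,"twist":0}]'
python3 - <<'E'
from h import *
shot("wrist","w2",None,1.5)
E
```

```text
time: 2.45
eef_pos: [0.6837, 0.0412, 0.3676]
tcp_rot: [0.177, 0.984, 0.0, 0.0]
contact_force: [-0.2, -0.7, 0.2]
opening: 1.0
finger_force: 0.0
```

View pics/w2.png

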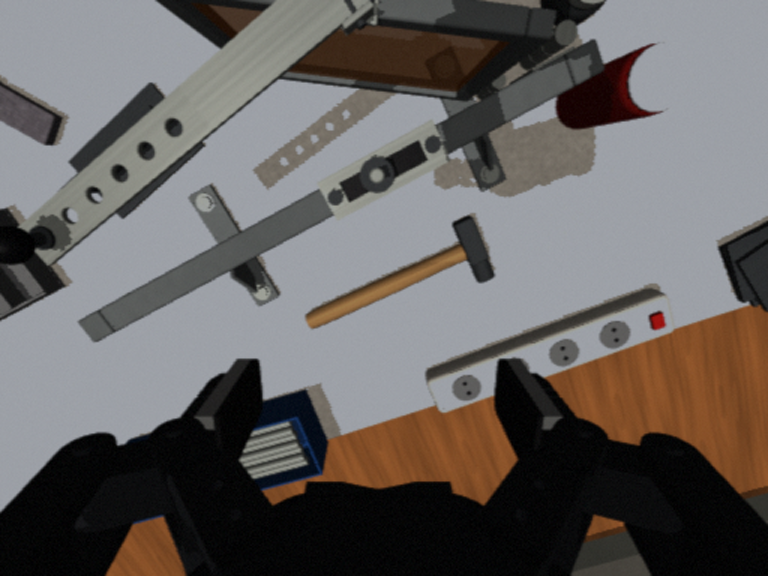

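This is clear. The peg stands on its collar at about (377,174), with the plate screws at (335,196) and (433,144). The knob is at (14,244), the middle hole at (120,172), and the rail's far end at (95,328). I'll enlarge the peg and the arm.

Run:
```python
from h import *
a=np.load("pics/w2.npz")["img"]
p=cv2.resize(a[80:155,205:305],None,fx=8,fy=8,interpolation=cv2.INTER_CUBIC)
cv2.imwrite("pics/w2c.png",p[...,::-1])
```

```text
(no output)
```

View pics/w2c.png

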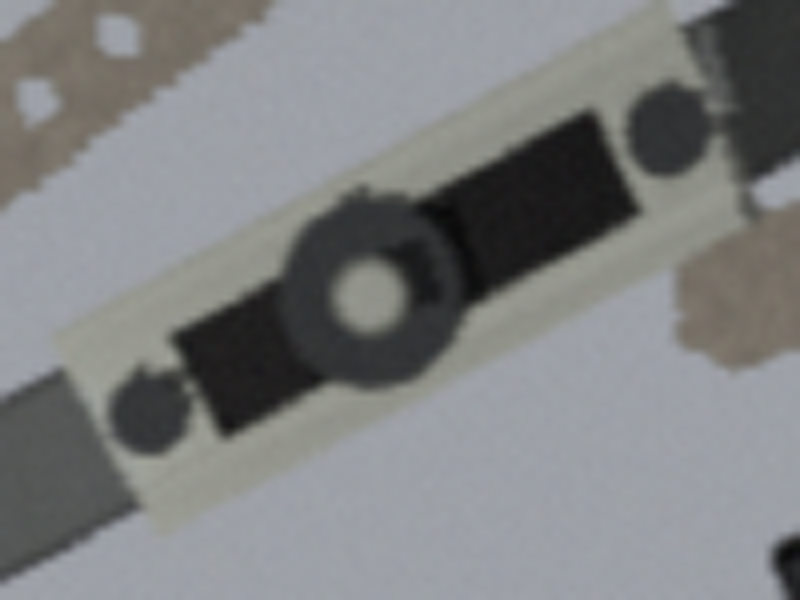

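The peg's bright top is at crop (369,296) and the collar's centre at (374,290). The slot's ends have their middles at (200,386) and (618,161).

```bash
cat >> h.py <<'E'
def guard(): pass
E
python3 - <<'E'
from h import *
C=lambda u,v,z:pt("w2",205+(u+.5)/8-.5,80+(v+.5)/8-.5,z)
F=lambda u,v,z:pt("w2",(u+.5)/1.5-.5,(v+.5)/1.5-.5,z)
Pt=C(369,296,.283);Pc=C(374,290,.27);a=C(200,386,.264);b=C(618,161,.264)
print("K",np.load("pics/w2.npz")["camera_matrix"][0])
print("pegtop",Pt,"collar",Pc,"slotmid",(a+b)/2,"len",np.linalg.norm(a-b), "depthpt",pt("w2",205+369/8,80+296/8))
y=(b-a)[:2];y/=np.linalg.norm(y);print("yaw(slot)",np.arctan2(-y[0],y[1]))
s1=C(150,410,.266);s2=C(669,129,.266);print("screws",s1,s2,np.arctan2(-(s2-s1)[0],(s2-s1)[1]))
x=np.array([y[1],-y[0]]);sm=((a+b)/2)[:2];H=sm-.021*x+.14*y
print("peg in slot",[(P[:2]-sm)@x for P in(Pt,Pc)],[(P[:2]-sm)@y for P in(Pt,Pc)],"hinge",H)
kn=F(14,244,.295);mh=F(120,171,.27);h1=F(71,215,.27);h5=F(173,127,.27)
d=(h1-h5);print("knob",kn,"mid",mh,"hole span",np.linalg.norm(d)," knob-mid",np.linalg.norm((kn-mh)[:2]),"dir",np.arctan2(d[1],d[0]))
dd=d[:2]/np.linalg.norm(d[:2]);pv=mh[:2]-.175*dd;w=pv-H;print("pivot",pv,np.linalg.norm(w),"wing",np.arctan2(-w@x,-w@y))
E
```

```text
K [265.77681857   0.         251.86713483]
pegtop [0.61734571 0.06518327 0.283     ] collar [0.61713351 0.06584756 0.27      ] slotmid [0.61695531 0.07006191 0.264     ] len 0.057374845591168296 depthpt [0.61782846 0.0654308  0.28381312]
yaw(slot) 0.12122784837912462
screws [0.62089561 0.03492024 0.266     ] [0.6121849  0.10514231 0.266     ] 0.1234147139865717
peg in slot [np.float64(-0.00020243912140643843), np.float64(-0.00033274787756453286)] [np.float64(-0.004890047913051702), np.float64(-0.004204969294529904)] hinge [0.57917907 0.20649488]
knob [ 0.57807356 -0.15528911  0.295     ] mid [ 0.55830562 -0.08707721  0.27      ] hole span 0.09244202531114429  knob-mid 0.07101854892711058 dir -1.3056968023326765
pivot [0.51245469 0.08180941] 0.14141643800556644 wing 0.6125919182349885
```

```bash
python3 -m pendant '[{"dx":0.5,"dy":-4,"dz":0,"twist":10},{"dx":1,"dy":-8,"dz":0,"twist":20},{"dx":1.5,"dy":-12,"dz":0,"twist":30},{"dx":2,"dy":-16,"dz":0,"twist":40},{"dx":2.5,"dy":-20,"dz":1,"twist":50},{"dx":3,"dy":-22.3,"dz":2,"twist":54.4},{"dx":3,"dy":-22.3,"dz":2.5,"twist":54.4},{"dx":3,"dy":-22.3,"dz":2.5,"twist":54.4},{"dx":3,"dy":-22.3,"dz":2.5,"twist":54.4}]' 65
cat >> h.py <<'E'
def cloud(f):
    c=np.load("pics/"+f+".npz");K=c["camera_matrix"];v,u=np.mgrid[:384,:512];t=c["depth"]
    d=np.stack([(u-K[0,2])/K[0,0],-(v-K[1,2])/K[1,1],-np.ones(u.shape)],-1)*t[...,None]
    Rm=c["rotation"]; return c["xyz"]+d@Rm.T, t>0
E
python3 - <<'E'
from h import *
shot("wrist","w3");P,m=cloud("w3");s=ctrl.get_state();e=s["eef_pos"]
M=R.from_quat(s["tcp_rot"]).as_matrix();Q=(P-e)@M
im=np.load("pics/w3.npz")["img"].astype(int)
k=m&(np.hypot(Q[...,0],Q[...,1])<.03)&(P[...,2]>.283)&(P[...,2]<.315)
v,u=np.nonzero(k);print(e,k.sum(),u.min(),u.max(),v.min(),v.max());p=P[k];print(p.min(0),p.max(0),np.median(p,0));q=Q[k];print(q.min(0),q.max(0))
# arm top
a=m&(P[...,2]>.263)&(P[...,2]<.279)&(abs(Q[...,1])<.04)&(Q[...,0]>.02)&(Q[...,0]<.2);q=Q[a];print(np.polyfit(q[:,0],q[:,1],1),np.polyfit(q[:,0],P[a][:,2],1),len(q))
E
```

```text
time: 3.62
eef_pos: [0.5786, -0.1574, 0.3427]
tcp_rot: [0.607, 0.795, 0.0, 0.0]
contact_force: [0.1, -0.1, -0.0]
opening: 0.652
finger_force: 0.0
[ 0.57868223 -0.15751486  0.34276591] 583 236 262 192 219
[ 0.56503985 -0.17180007  0.28829123] [ 0.58823496 -0.14951169  0.30456307] [ 0.57601892 -0.15833948  0.29978925]
[-0.01371769 -0.01411658  0.03820343] [0.00855435 0.00839229 0.05446877]
[ 0.02137981 -0.00292992] [0.03620664 0.26644051] 5603
```

View pics/w3.png

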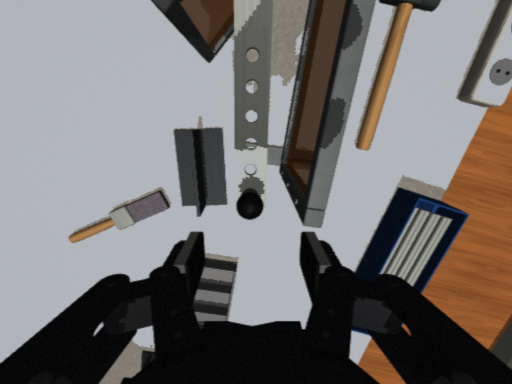

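The knob sits at (249,205), between the fingers; it is 2.5 mm off in tool y, and the arm runs straight up the image. I'll correct that, descend and grip.

```bash
python3 -m pendant '[{"dx":-0.2,"dy":-0.25,"dz":0,"twist":0},{"dx":-0.2,"dy":-0.25,"dz":2,"twist":0},{"dx":-0.2,"dy":-0.25,"dz":4,"twist":0},{"dx":-0.2,"dy":-0.25,"dz":5.5,"twist":0},{"dx":-0.2,"dy":-0.25,"dz":6.7,"twist":0},{"dx":-0.2,"dy":-0.25,"dz":6.7,"twist":0},{"dx":-0.2,"dy":-0.25,"dz":6.7,"twist":0}]' 
python3 -m pendant '[{"dx":0,"dy":0,"dz":0,"twist":0},{"dx":0,"dy":0,"dz":0,"twist":0},{"dx":0,"dy":0,"dz":0,"twist":0},{"dx":0,"dy":0,"dz":0,"twist":0},{"dx":0,"dy":0,"dz":0,"twist":0},{"dx":0,"dy":0,"dz":0,"twist":0}]' 10 40
```

```text
time: 4.55
eef_pos: [0.5765, -0.1613, 0.2759]
tcp_rot: [0.608, 0.794, 0.0, 0.001]
contact_force: [0.1, -0.2, 0.2]
opening: 0.653
finger_force: 0.0
time: 5.3
eef_pos: [0.5762, -0.1611, 0.2752]
tcp_rot: [0.608, 0.794, -0.0, 0.0]
contact_force: [0.9, -0.4, 0.1]
opening: 0.099
finger_force: 0.2
```

Run:
```python
from h import *
shot("wrist","w4",(120,40,270,200),2.9)
```

```text
(no output)
```

View pics/w4.png

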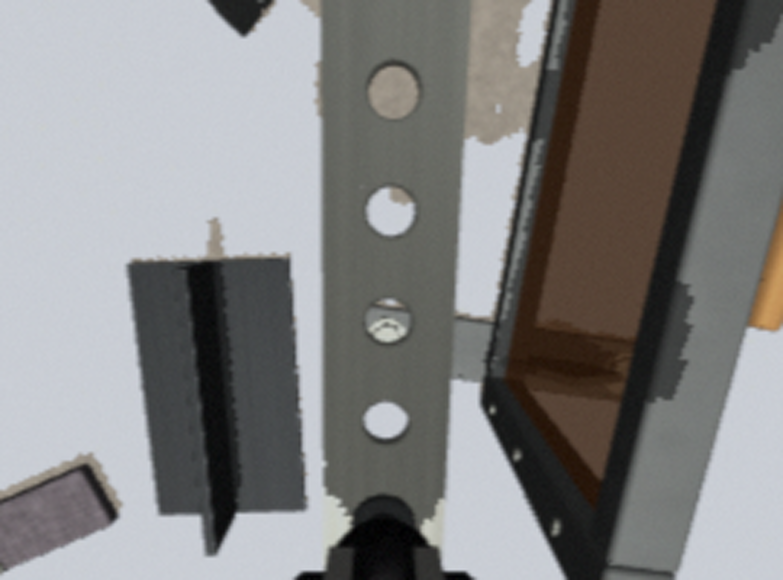

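The picture shows the arm's holes at (393,90), (390,210), (388,320) and (386,420), and the knob's stem end near (385,520) between the fingertips. The opening only reached the commanded 10 %, so I'll close fully and see where it stalls.

```bash
python3 -m pendant '[{"dx":0,"dy":0,"dz":0,"twist":0},{"dx":0,"dy":0,"dz":0,"twist":0},{"dx":0,"dy":0,"dz":0,"twist":0},{"dx":0,"dy":0,"dz":0,"twist":0}]' 0 40
python3 - <<'E'
from h import *
shot("wrist","w5");P,m=cloud("w5");s=ctrl.get_state();e=s["eef_pos"]
M=R.from_quat(s["tcp_rot"]).as_matrix();Q=(P-e)@M
for r in range(195,300,6):
    print(r,[f"{1e3*Q[r,c,1]:.0f},{1e3*Q[r,c,0]:.0f},{1e3*P[r,c,2]:.0f}" for c in range(225,285,5)])
E
```

```text
time: 5.85
eef_pos: [0.5762, -0.1611, 0.2752]
tcp_rot: [0.608, 0.794, 0.0, 0.0]
contact_force: [0.3, -0.5, 0.8]
opening: -0.001
finger_force: 0.4
195 ['-47,-65,0', '-39,-65,-0', '-12,20,267', '-9,20,266', '-5,20,267', '-2,20,267', '2,20,266', '5,20,267', '9,19,266', '12,20,266', '40,-64,1', '49,-65,-0']
201 ['-47,-76,1', '-39,-75,2', '-12,15,266', '-9,16,268', '-5,15,266', '-2,15,266', '2,15,266', '5,15,266', '9,15,265', '12,15,267', '40,-76,1', '49,-76,0']
207 ['-48,-86,2', '-39,-87,0', '-12,11,266', '-9,11,267', '-5,11,266', '-2,11,267', '2,11,266', '5,11,266', '9,11,266', '12,10,266', '41,-87,1', '49,-86,3']
213 ['-48,-99,-0', '-39,-98,1', '-12,6,266', '-9,6,267', '-5,7,267', '-2,7,268', '2,7,268', '5,6,265', '9,6,265', '13,6,266', '41,-98,1', '50,-99,-0']
219 ['-49,-110,0', '-40,-110,1', '-12,2,266', '-9,2,267', '-5,2,267', '-2,11,289', '2,11,289', '5,2,268', '9,1,266', '13,1,265', '41,-110,1', '50,-110,0']
225 ['-49,-122,0', '-40,-121,2', '-13,-3,266', '-8,9,292', '-5,10,295', '-2,10,296', '1,10,296', '4,10,295', '8,8,291', '13,-4,264', '42,-122,0', '51,-122,1']
231 ['-49,-133,2
[... 1153 characters left out ...]
1,6,339', '1,5,338', '3,12,349', '5,13,349', '7,12,349', '9,13,349', '11,12,349']
279 ['-11,13,353', '-9,13,353', '-7,12,352', '-5,13,353', '-3,12,352', '-1,1,337', '1,2,338', '3,13,353', '5,12,352', '7,12,353', '9,13,353', '11,13,353']
285 ['-11,13,357', '-9,13,357', '-7,12,355', '-5,12,356', '-3,9,352', '-1,-2,337', '1,-0,339', '3,12,356', '5,12,356', '6,13,357', '8,13,357', '10,13,357']
291 ['-10,17,366', '-8,17,366', '-6,17,366', '-4,17,366', '-3,4,349', '-1,-4,338', '1,-3,340', '3,11,359', '4,18,367', '6,18,367', '7,18,367', '9,19,368']
297 ['-9,18,370', '-8,18,370', '-6,18,370', '-4,15,366', '-3,1,348', '-1,-9,337', '1,-7,339', '3,9,359', '4,18,370', '5,18,371', '7,17,369', '9,17,369']
```

Run:
```python
from h import *
c=np.load("pics/w5.npz")["img"][190:300,180:325]; d=np.load("pics/w4.npz")["img"][190:300,180:325]
im=np.vstack([cv2.convertScaleAbs(cv2.resize(x,None,fx=2.7*2,fy=2.7,interpolation=cv2.INTER_CUBIC) if 0 else cv2.resize(x,(395,300),interpolation=cv2.INTER_CUBIC),alpha=3,beta=10) for x in(c,d)])
im=np.hstack([im[:300],im[300:]]);cv2.imwrite("pics/w45.png",im[...,::-1]);print(im.shape)
```

```text
(300, 790, 3)
```

View pics/w45.png

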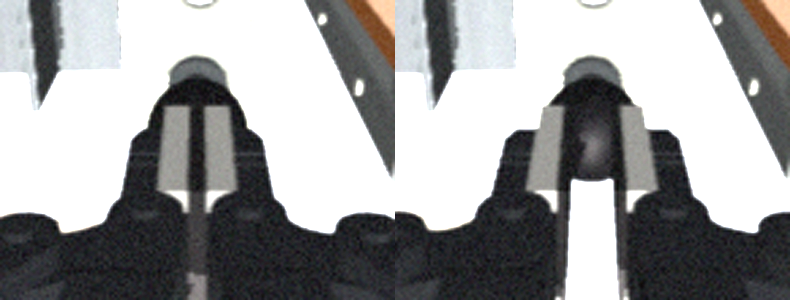

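Both halves show the shut fingers standing above the ball: the pad tips are at (190,105) on the left and the ball pokes out below them. I'll measure where the fingertips really are in tool coordinates.

Run:
```python
from h import *
TC=np.array(ctrl.read_camera("wrist")["tool_from_camera"])
for f in("w1","w2","w3","w4","w5"):
    c=np.load(f"pics/{f}.npz");K=c["camera_matrix"];v,u=np.mgrid[:384,:512];t=c["depth"]
    d=np.stack([(u-K[0,2])/K[0,0],-(v-K[1,2])/K[1,1],-np.ones(u.shape),1/np.maximum(t,1e-6)],-1)*t[...,None]
    Q=(d@TC.T)[...,:3]; k=(t>0)&(t<.2)&(v>180); q=Q[k]
    if f in("w4","w5"): q=q[q[:,2]<-.02]
    print(f,"min depth",t[t>0].min(), "z 99.5%",np.percentile(q[:,2],[90,99,99.9]),"tip pts",q[q[:,2]>np.percentile(q[:,2],99)].mean(0))
```

```text
w1 min depth 0.05493959 z 99.5% [-0.0757429  -0.04520075 -0.03920949] tip pts [ 3.29205572e-03 -4.19040983e-05 -4.21502723e-02]
w2 min depth 0.05474578 z 99.5% [-0.07580349 -0.04507582 -0.03924342] tip pts [ 0.00327934 -0.00148206 -0.04212611]
w3 min depth 0.05481786 z 99.5% [-0.07608297 -0.03858125 -0.03058814] tip pts [ 0.00451664 -0.00047156 -0.03474495]
w4 min depth 0.05514773 z 99.5% [-0.07517895 -0.02749958 -0.02136247] tip pts [ 0.0031583  -0.00064429 -0.02497727]
w5 min depth 0.05470328 z 99.5% [-0.07675597 -0.0380708  -0.0208118 ] tip pts [ 0.00932198 -0.00062566 -0.03045524]
```

The depth shows the true fingertips about 25 mm above the reported TCP when shut (38 mm when open), so I have to go about 22 mm lower.

```bash
python3 -m pendant '[{"dx":0,"dy":0,"dz":-1.5,"twist":0},{"dx":0,"dy":0,"dz":-1.5,"twist":0},{"dx":0,"dy":0,"dz":-1.5,"twist":0},{"dx":0,"dy":0,"dz":-1.5,"twist":0},{"dx":0,"dy":0,"dz":0,"twist":0},{"dx":0,"dy":0,"dz":1.2,"twist":0},{"dx":0,"dy":0,"dz":2.2,"twist":0},{"dx":0,"dy":0,"dz":2.2,"twist":0}]' 65 40
python3 -m pendant '[{"dx":0,"dy":0,"dz":0,"twist":0},{"dx":0,"dy":0,"dz":0,"twist":0},{"dx":0,"dy":0,"dz":0,"twist":0},{"dx":0,"dy":0,"dz":0,"twist":0},{"dx":0,"dy":0,"dz":0,"twist":0},{"dx":0,"dy":0,"dz":0,"twist":0}]' 10 40
```

```text
time: 6.95
eef_pos: [0.5755, -0.1607, 0.2512]
tcp_rot: [0.608, 0.794, -0.0, -0.002]
contact_force: [0.8, 0.7, -0.9]
opening: 0.652
finger_force: 0.0
time: 7.7
eef_pos: [0.5763, -0.1613, 0.2533]
tcp_rot: [0.608, 0.794, -0.0, 0.0]
contact_force: [0.5, -1.0, 0.0]
opening: 0.254
finger_force: 39.1
```

```bash
cat >> h.py <<'E'
yaw=.1222; gx=np.array([np.cos(yaw),np.sin(yaw)]);gy=np.array([-np.sin(yaw),np.cos(yaw)])
PEG=np.array([.6173,.0654]); SM=np.array([.6170,.0700]); H=SM-.021*gx+.14*gy
def piv(w): return H+.14*(-np.sin(w)*gx-np.cos(w)*gy)
def knob(w,th,ph): # knob centre xyz; lift ph about bolt at z .2725
    r=.249*np.cos(ph)-.0275*np.sin(ph); z=.2725+.249*np.sin(ph)+.0275*np.cos(ph)
    return np.r_[piv(w)+r*np.array([np.cos(th),np.sin(th)]),z]
def fit(PEG=PEG):
    from scipy.optimize import brentq
    w=brentq(lambda w:np.linalg.norm(PEG-piv(w))-.175,.8,1.6); d=PEG-piv(w); return w,np.arctan2(d[1],d[0])
E
python3 - <<'E'
from h import *
s=ctrl.get_state();e=s["eef_pos"];M=R.from_quat(s["tcp_rot"]).as_matrix()
from scipy.optimize import least_squares
K=e[:2]
so=least_squares(lambda x:knob(x[0],x[1],-.03)[:2]-K,[.61,-1.306]).x;print("now w,th",so,knob(*so,-.03), "psi",np.arctan2(M[1,0],M[0,0]))
wf,tf=fit();print("final",wf,tf,[fit(PEG+d*gy)[0] for d in(-.002,.002)])
k0=knob(*so,-.03);th0=so[1]
def out(n,w,th,ph):
    k=knob(w,th,ph);d=M.T@(k-k0);print(n,np.round(100*d,2),"twist",round(-np.degrees(th-th0),1),"world",k.round(4))
out("lift",so[0],th0,.15)
for w in np.linspace(so[0],wf,6)[1:]: out("w%.2f"%w,w,th0,.15)
for t in np.linspace(th0,tf,9)[1:]: out("t%.2f"%t,wf,t,.15)
E
```

```text
now w,th [ 0.58516706 -1.32926636] [ 0.57629491 -0.16133066  0.29251875] psi 1.8341962841781163
final 1.1734286657119606 -0.4207975492181997 [1.1642974336302467, 1.182574454050681]
lift [ 0.76  0.02 -4.44] twist -0.0 world [ 0.5745 -0.1539  0.3369]
w0.70 [ 1.92 -1.15 -4.44] twist -0.0 world [ 0.5602 -0.1457  0.3369]
w0.82 [ 3.22 -2.17 -4.44] twist -0.0 world [ 0.547  -0.1359  0.3369]
w0.94 [ 4.62 -3.03 -4.44] twist -0.0 world [ 0.535  -0.1246  0.3369]
w1.06 [ 6.11 -3.72 -4.44] twist -0.0 world [ 0.5245 -0.112   0.3369]
w1.17 [ 7.68 -4.23 -4.44] twist -0.0 world [ 0.5155 -0.0982  0.3369]
t-1.22 [ 7.77 -1.48 -4.44] twist -6.5 world [ 0.5417 -0.0901  0.3369]
t-1.10 [ 8.18  1.24 -4.44] twist -13.0 world [ 0.5669 -0.0791  0.3369]
t-0.99 [ 8.89  3.89 -4.44] twist -19.5 world [ 0.5907 -0.0653  0.3369]
t-0.88 [ 9.9   6.45 -4.44] twist -26.0 world [ 0.6127 -0.0489  0.3369]
t-0.76 [11.19  8.87 -4.44] twist -32.5 world [ 0.6328 -0.0302  0.3369]
t-0.65 [12.75 11.14 -4.44] twist -39.0 world [ 0.6506 -0.0092  0.3369]
t-0.53 [14.55 13.21 -4.44] twist -45.5 world [0.6659 0.0136 0.3369]
t-0.42 [16.58 15.06 -4.44] twist -52.1 world [0.6785 0.038  0.3369]
```

```bash
python3 -m pendant '[{"dx":0.2,"dy":0,"dz":-1.5,"twist":0},{"dx":0.5,"dy":0,"dz":-3,"twist":0},{"dx":0.75,"dy":0,"dz":-4.4,"twist":0},{"dx":1.3,"dy":-0.6,"dz":-4.4,"twist":0},{"dx":1.9,"dy":-1.15,"dz":-4.4,"twist":0},{"dx":2.55,"dy":-1.7,"dz":-4.4,"twist":0},{"dx":3.2,"dy":-2.2,"dz":-4.4,"twist":0},{"dx":3.9,"dy":-2.6,"dz":-4.4,"twist":0},{"dx":4.6,"dy":-3.0,"dz":-4.4,"twist":0}]'
python3 -m pendant '[{"dx":0.75,"dy":-0.35,"dz":0,"twist":0},{"dx":1.5,"dy":-0.7,"dz":0,"twist":0},{"dx":2.3,"dy":-1,"dz":0,"twist":0},{"dx":3.05,"dy":-1.25,"dz":0,"twist":0},{"dx":3.05,"dy":-1.25,"dz":0,"twist":0},{"dx":3.05,"dy":-1.25,"dz":0,"twist":0}]'
```

```text
time: 8.82
eef_pos: [0.5348, -0.1242, 0.2971]
tcp_rot: [0.608, 0.794, -0.0, 0.0]
contact_force: [0.9, -2.2, -0.0]
opening: 0.251
finger_force: 39.3
time: 9.57
eef_pos: [0.515, -0.0976, 0.2967]
tcp_rot: [0.608, 0.794, 0.0, -0.001]
contact_force: [0.4, -1.6, -1.8]
opening: 0.251
finger_force: 39.2
```

```bash
python3 -m pendant '[{"dx":0,"dy":1.35,"dz":0,"twist":-3.2},{"dx":0.1,"dy":2.75,"dz":0,"twist":-6.5},{"dx":0.5,"dy":5.45,"dz":0,"twist":-13},{"dx":1.2,"dy":8.1,"dz":0,"twist":-19.5},{"dx":2.2,"dy":10.7,"dz":0,"twist":-26},{"dx":3.5,"dy":13.1,"dz":0,"twist":-32.5},{"dx":5.05,"dy":15.4,"dz":0,"twist":-39},{"dx":6.85,"dy":17.45,"dz":0,"twist":-45.5},{"dx":6.85,"dy":17.45,"dz":0,"twist":-45.5},{"dx":6.85,"dy":17.45,"dz":0,"twist":-45.5}]'
python3 - <<'E'
from h import *
shot("wrist","w6");P,m=cloud("w6");s=ctrl.get_state();e=s["eef_pos"];M=R.from_quat(s["tcp_rot"]).as_matrix();Q=(P-e)@M
im=np.load("pics/w6.npz")["img"]
a=m&(P[...,2]>.27)&(P[...,2]<.325)&(abs(Q[...,1])<.03)&(Q[...,0]>.02)&(Q[...,0]<.25)
q=Q[a];print(a.sum(),"dir",np.polyfit(q[:,0],q[:,1],1),"height",np.polyfit(q[:,0],P[a][:,2],1))
mask=a.astype(np.uint8)*255
n,l,st,c=cv2.connectedComponentsWithStats(255-mask)
for i in range(1,n):
    if 20<st[i][4]<1500: print("hole?",c[i],st[i])
E
```

```text
time: 10.82
eef_pos: [0.6659, 0.0132, 0.2968]
tcp_rot: [0.254, 0.967, 0.0, -0.0]
contact_force: [2.8, -0.5, -0.8]
opening: 0.246
finger_force: 39.3
9498 dir [0.00936856 0.00203386] height [-0.11922247  0.30507495]
hole? [255.46153846  38.43891403] [247  31  18  16 221]
hole? [254.53846154  81.50678733] [246  74  18  16 221]
hole? [253.77678571 122.77678571] [246 115  17  17 224]
hole? [253.         161.72641509] [245 154  17  16 212]
```

```bash
cat > meas.py <<'E'
from h import *
import sys
def meas(f):
    shot("wrist",f);P,m=cloud(f);s=ctrl.get_state();e=s["eef_pos"];M=R.from_quat(s["tcp_rot"]).as_matrix();Q=(P-e)@M
    a=m&(P[...,2]>.262)&(P[...,2]<.325)&(abs(Q[...,1])<.02)&(Q[...,0]>.02)&(Q[...,0]<.25)
    # plane of upper face, robust
    q=Q[a];z=P[a][:,2];c=np.polyfit(q[:,0],z,1)
    for _ in range(5):
        k=abs(np.polyval(c,q[:,0])-z)<.004;c=np.polyfit(q[k,0],z[k],1)
    a&=abs(np.polyval(c,Q[...,0])-P[...,2])<.006
    n,l,st,cc=cv2.connectedComponentsWithStats(255-a.astype(np.uint8)*255)
    print("eef",np.round(e,4),"slope,z0",c.round(4),"F",np.round(s["contact_force"],1),"opening",round(float(s["opening"]),3))
    H_=[]
    for i in range(1,n):
        if 100<st[i][4]<600:
            # upper-face height iterate
            z=.29
            for _ in range(6):
                X=pt(f,*cc[i],z);x=(X-e)@M;z=np.polyval(c,x[0])
            print("hole px",cc[i].round(1),st[i][2:],"top xyz",X.round(4),"tool",x.round(4));H_.append(X)
    return H_,e,M,c
if __name__=="__main__": meas(sys.argv[1])
E
python3 meas.py w7
python3 - <<'E'
from h import *
print(fit(),PEG)
E
```

```text
eef [0.6656 0.0128 0.297 ] slope,z0 [-0.1301  0.3069] F [ 1.6 -0.2 -0.6] opening 0.246
hole px [255.6  38.4] [ 18  16 220] top xyz [0.5663 0.0719 0.2919] tool [0.1155 0.0025 0.0052]
hole px [254.7  81.6] [ 17  16 220] top xyz [0.5864 0.06   0.2949] tool [0.0921 0.0021 0.0021]
hole px [253.9 122.8] [ 17  17 225] top xyz [0.6066 0.0481 0.298 ] tool [ 0.0687  0.0016 -0.0009]
hole px [253.1 161.6] [ 17  16 213] top xyz [0.6266 0.0362 0.301 ] tool [ 0.0455  0.0012 -0.004 ]
(1.1734286657119606, np.float64(-0.4207975492181997)) [0.6173 0.0654]
```

```bash
python3 -m pendant '[{"dx":0.1,"dy":1,"dz":0,"twist":-2.4},{"dx":0.2,"dy":2,"dz":0,"twist":-4.8},{"dx":0.3,"dy":2.77,"dz":0,"twist":-6.6},{"dx":0.3,"dy":2.77,"dz":0,"twist":-6.6},{"dx":0.3,"dy":2.77,"dz":0,"twist":-6.6}]'
python3 meas.py w8
```

```text
time: 11.55
eef_pos: [0.6777, 0.0391, 0.2978]
tcp_rot: [0.197, 0.98, 0.0, 0.001]
contact_force: [5.9, -1.2, -0.9]
opening: 0.246
finger_force: 39.4
eef [0.6777 0.0391 0.2978] slope,z0 [-0.1345  0.3079] F [ 5.1 -1.2 -1. ] opening 0.251
hole px [255.8  38.5] [ 18  16 220] top xyz [0.5723 0.0862 0.2924] tool [0.1154 0.0027 0.0051]
hole px [254.9  81.8] [ 17  17 221] top xyz [0.5937 0.0767 0.2955] tool [0.092  0.0022 0.0021]
hole px [254.  122.9] [ 17  17 223] top xyz [0.6151 0.0671 0.2987] tool [ 0.0686  0.0017 -0.001 ]
hole px [253.1 161.8] [ 17  17 213] top xyz [0.6363 0.0577 0.3018] tool [ 0.0454  0.0012 -0.0041]
```

```bash
python3 -m pendant '[{"dx":-0.15,"dy":-0.04,"dz":0.4,"twist":0},{"dx":-0.25,"dy":-0.08,"dz":0.8,"twist":0},{"dx":-0.35,"dy":-0.08,"dz":1.2,"twist":0},{"dx":-0.35,"dy":-0.08,"dz":1.2,"twist":0},{"dx":-0.35,"dy":-0.08,"dz":1.2,"twist":0}]'
python3 meas.py w9
```

```text
time: 12.22
eef_pos: [0.6796, 0.0368, 0.285]
tcp_rot: [0.198, 0.98, 0.0, -0.0]
contact_force: [2.7, -1.4, -1.0]
opening: 0.251
finger_force: 39.4
eef [0.6797 0.0368 0.2851] slope,z0 [-0.0812  0.2952] F [ 4.1 -1.5 -1.2] opening 0.251
hole px [257.   31.8] [ 19  18 253] top xyz [0.5726 0.0852 0.2857] tool [ 0.1174  0.0031 -0.0005]
hole px [255.7  77.4] [ 18  18 249] top xyz [0.5941 0.0755 0.2876] tool [ 0.0939  0.0025 -0.0024]
hole px [254.4 119.5] [ 18  17 186] top xyz [0.6152 0.0659 0.2895] tool [ 0.0707  0.0018 -0.0043]
hole px [253.5 159.7] [ 16  17 212] top xyz [0.6368 0.0563 0.2914] tool [ 0.0471  0.0013 -0.0063]
```

Run:
```python
from h import *
im=np.load("pics/w9.npz")["img"][98:142,225:284]
im=cv2.resize(im,None,fx=13,fy=13,interpolation=cv2.INTER_CUBIC)
cv2.imwrite("pics/w9c.png",cv2.convertScaleAbs(im,alpha=1.8)[...,::-1]);print(im.shape)
d=np.load("pics/w9.npz")["depth"][108:132,243:267];P,_=cloud("w9");print((P[108:132,243:267,2]*1000).astype(int))
```

```text
(572, 767, 3)
[[288 289 290 290 289 288 289 290 289 288 288 288 289 288 287 288 289 289
  288 288 289 288 289 289]
 [288 289 289 288 288 287 288 288 289 288 288 287 289 288 289 289 288 288
  289 288 289 289 290 289]
 [290 288 287 288 288 288 289 290 288 288 287 288 289 288 288 288 289 288
  289 288 288 289 289 288]
 [289 289 288 289 288 289 288 287 289 288 287 284 285 286 288 288 288 289
  288 289 289 288 287 288]
 [288 290 289 289 289 288 288 288 270 270 269 270 270 272 270 270 286 289
  289 288 288 289 289 289]
 [289 290 289 287 289 288 287 270 270 271 269 269 271 270 270 269 269 285
  288 289 289 288 289 289]
 [288 289 289 288 289 286 270 270 271 270 270 269 271 269 271 271 270 270
  286 288 288 289 290 289]
 [289 288 289 288 287 269 271 270 270 271 270 269 270 272 270 270 271 271
  268 286 288 288 287 288]
 [288 289 288 288 271 270 269 270 270 283 283 283 282 283 280 270 271 269
  269 270 288 289 289 289]
 [289 289 288 288 271 270 269 277 283 283 283 283 283 282 282 283 272 270
  271 269 288 289 288 289]
 [290 288 288 287 271 270 277 282 282 283 282 282 282 282 284 283 282 270
  
[... 638 characters left out ...]
89 289 289 288 281 282 283 283 283 283 283 283 283 284 283 283 452
  282 288 290 290 290 289]
 [289 290 290 289 289 288 282 282 283 282 284 283 284 283 283 284 283 283
  289 289 290 288 291 289]
 [290 289 290 291 290 290 289 284 283 283 283 282 284 283 282 283 283 288
  288 290 288 290 289 290]
 [289 290 289 288 288 290 288 288 282 283 283 283 283 283 283 283 290 289
  289 291 289 289 290 289]
 [289 289 289 290 289 289 289 289 289 289 288 289 289 289 290 290 289 290
  291 289 289 290 290 290]
 [290 290 290 288 290 289 290 289 289 290 290 290 289 291 289 290 290 289
  290 289 290 290 290 288]
 [289 289 290 289 290 290 289 289 289 288 289 290 291 289 289 291 289 289
  289 290 291 290 290 289]]
```

View pics/w9c.png

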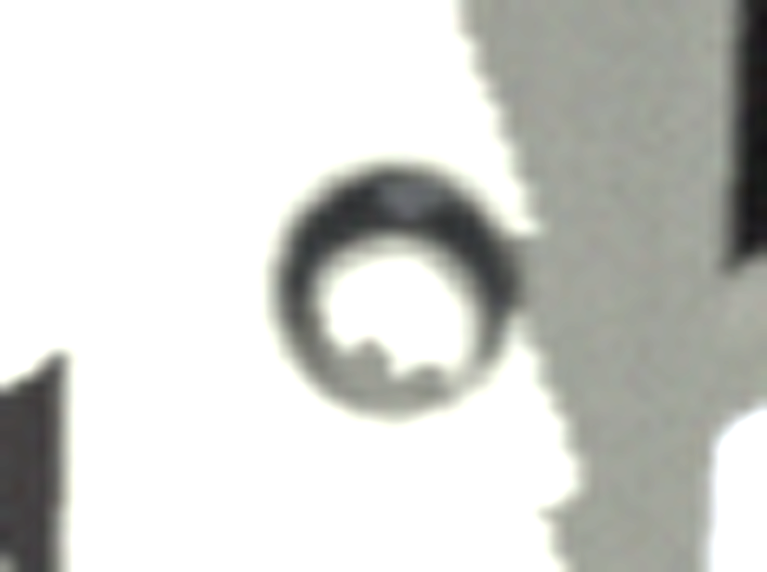

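The picture shows the peg's top inside the hole: the hole's ring is centred at about (398,288) and the peg at about (395,315). It is centred across the arm and slightly towards the knob.

Run:
```python
from h import *
P,_=cloud("w9");sub=P[108:132,243:267,2];k=(sub>.28)&(sub<.2845);k[:8]=0
v,u=np.nonzero(k);pts=np.c_[u,v].astype(np.float32)
# circle fit on upper boundary of the peg
ub=np.array([[c,v[u==c].min()-.5] for c in range(5,19) if (u==c).any()])
r0=4.5e-3*265.8/((.285+.167)-.283)
from scipy.optimize import least_squares
so=least_squares(lambda x:np.hypot(ub[:,0]-x[0],ub[:,1]-x[1])-x[2],[11.6,14.5,7],loss="soft_l1",f_scale=.5).x
print("fit",so,"expected r",r0)
pc=pt("w9",243+so[0],108+so[1],.283);pb=pt("w9",243+so[0],108+8-.5+r0-.5*0,.283)
h=pt("w9",254.6,119.5,.2895)
u_=np.array([.9135,-.407]);n_=np.array([.407,.9135])
hl=h[:2]+u_*(.175*(1-np.cos(.081))+.0025*.081)
for p in(pc,pb,np.r_[PEG,0]): d=p[:2]-hl;print(p.round(4),"hole level",hl.round(4),"radial",d@u_,"tang",d@n_)
```

```text
fit [11.44671515 14.04523773  6.65259775] expected r 7.077514792899408
[0.6168 0.0653 0.283 ] hole level [0.6159 0.0657] radial 0.0009287044620192261 tang 1.0941714853859295e-05
[0.6171 0.0652 0.283 ] hole level [0.6159 0.0657] radial 0.001246176758757659 tang 1.861025816620588e-05
[0.6173 0.0654 0.    ] hole level [0.6159 0.0657] radial 0.0013820603980202867 tang 0.0002739355336778737
```

```bash
python3 -m pendant '[{"dx":-0.06,"dy":0,"dz":0,"twist":0},{"dx":-0.11,"dy":0,"dz":0,"twist":0},{"dx":-0.13,"dy":0,"dz":0.15,"twist":0},{"dx":-0.15,"dy":0,"dz":0.25,"twist":0},{"dx":-0.17,"dy":0,"dz":0.35,"twist":0},{"dx":-0.17,"dy":0,"dz":0.35,"twist":0}]' - 25
```

```text
time: 13.02
eef_pos: [0.6812, 0.0362, 0.2814]
tcp_rot: [0.198, 0.98, -0.0, -0.0]
contact_force: [1.7, 0.5, -1.1]
opening: 0.25
finger_force: 39.3
```

```bash
python3 -m pendant '[{"dx":-0.02,"dy":0,"dz":0.1,"twist":0},{"dx":-0.04,"dy":0,"dz":0.2,"twist":0},{"dx":-0.05,"dy":0,"dz":0.3,"twist":0},{"dx":-0.05,"dy":0,"dz":0.3,"twist":0}]' 10 25
python3 meas.py w10
```

```text
time: 13.52
eef_pos: [0.6818, 0.0359, 0.2786]
tcp_rot: [0.198, 0.98, -0.0, 0.0]
contact_force: [2.4, -0.0, -0.7]
opening: 0.248
finger_force: 39.3
eef [0.6818 0.0359 0.2786] slope,z0 [-0.0546  0.2888] F [ 1.8 -0.2 -1.5] opening 0.251
hole px [256.3  28.1] [ 19  19 271] top xyz [0.5738 0.0843 0.2823] tool [ 0.1184  0.0028 -0.0037]
hole px [255.3  75.1] [ 18  19 260] top xyz [0.5953 0.0747 0.2836] tool [ 0.0948  0.0023 -0.005 ]
hole px [253.2 158.7] [ 17  16 217] top xyz [0.6381 0.0555 0.2862] tool [ 0.0479  0.0012 -0.0075]
```

```bash
python3 -m pendant '[{"dx":-0.02,"dy":0.01,"dz":0.1,"twist":0},{"dx":-0.04,"dy":0.02,"dz":0.2,"twist":0},{"dx":-0.06,"dy":0.02,"dz":0.3,"twist":0},{"dx":-0.06,"dy":0.02,"dz":0.3,"twist":0}]'
python3 -m pendant '[{"dx":-0.02,"dy":0,"dz":0.1,"twist":0},{"dx":-0.03,"dy":0,"dz":0.2,"twist":0},{"dx":-0.05,"dy":0,"dz":0.3,"twist":0},{"dx":-0.05,"dy":0,"dz":0.3,"twist":0}]'
python3 meas.py w11
```

```text
time: 14.08
eef_pos: [0.6824, 0.0359, 0.2755]
tcp_rot: [0.198, 0.98, -0.0, -0.0]
contact_force: [2.3, -0.1, -1.7]
opening: 0.251
finger_force: 39.3
time: 14.58
eef_pos: [0.6828, 0.0357, 0.2725]
tcp_rot: [0.198, 0.98, 0.0, -0.0]
contact_force: [2.2, -1.1, 0.2]
opening: 0.249
finger_force: 39.3
eef [0.6828 0.0357 0.2726] slope,z0 [-0.0309  0.2829] F [ 1.8  0.  -1. ] opening 0.249
hole px [256.1  24.7] [ 19  20 285] top xyz [0.574  0.0843 0.2792] tool [ 0.1192  0.0026 -0.0066]
hole px [255.2  72.9] [ 19  19 273] top xyz [0.5955 0.0748 0.2799] tool [ 0.0956  0.0022 -0.0074]
hole px [253.  157.9] [ 17  17 217] top xyz [0.6384 0.0555 0.2814] tool [ 0.0486  0.0011 -0.0088]
```

```bash
python3 -m pendant '[{"dx":-0.01,"dy":0,"dz":0.1,"twist":0},{"dx":-0.03,"dy":0,"dz":0.2,"twist":0},{"dx":-0.04,"dy":0,"dz":0.3,"twist":0},{"dx":-0.05,"dy":0,"dz":0.4,"twist":0},{"dx":-0.05,"dy":0,"dz":0.4,"twist":0}]'
python3 -m pendant '[{"dx":-0.01,"dy":0,"dz":0.1,"twist":0},{"dx":-0.02,"dy":0,"dz":0.2,"twist":0},{"dx":-0.02,"dy":0,"dz":0.25,"twist":0},{"dx":-0.02,"dy":0,"dz":0.25,"twist":0}]'
python3 meas.py w12
```

```text
time: 15.25
eef_pos: [0.6834, 0.0355, 0.2685]
tcp_rot: [0.198, 0.98, 0.0, 0.0]
contact_force: [2.9, -0.8, -0.8]
opening: 0.25
finger_force: 39.3
time: 15.75
eef_pos: [0.6836, 0.0354, 0.2662]
tcp_rot: [0.198, 0.98, -0.0, 0.0]
contact_force: [3.1, -0.9, -0.5]
opening: 0.252
finger_force: 39.3
eef [0.6836 0.0354 0.2662] slope,z0 [-0.0045  0.2765] F [ 2.4 -0.8 -1. ] opening 0.25
hole px [256.3  21.3] [ 20  20 305] top xyz [0.5741 0.0843 0.2759] tool [ 0.1199  0.0027 -0.0098]
hole px [255.2  71. ] [ 19  19 288] top xyz [0.5957 0.0747 0.2761] tool [ 0.0963  0.0022 -0.0099]
hole px [254.3 116.2] [ 18  19 216] top xyz [0.6173 0.0652 0.2762] tool [ 0.0727  0.0017 -0.01  ]
hole px [253.1 157.1] [ 17  17 216] top xyz [0.6386 0.0555 0.2763] tool [ 0.0493  0.0011 -0.0101]
```

```bash
python3 -m pendant '[{"dx":0,"dy":0,"dz":0.08,"twist":0},{"dx":0,"dy":0,"dz":0.08,"twist":0}]'
python3 -m pendant '[{"dx":0,"dy":0,"dz":0,"twist":0},{"dx":0,"dy":0,"dz":0,"twist":0},{"dx":0,"dy":0,"dz":0,"twist":0},{"dx":0,"dy":0,"dz":0,"twist":0},{"dx":0,"dy":0,"dz":0,"twist":0},{"dx":0,"dy":0,"dz":-2,"twist":0},{"dx":0,"dy":0,"dz":-5,"twist":0},{"dx":0,"dy":0,"dz":-8,"twist":0},{"dx":0,"dy":0,"dz":-8,"twist":0},{"dx":0,"dy":0,"dz":-8,"twist":0}]' 65 40
python3 - <<'E'
from h import *
shot("wrist","w13")
P,m=cloud("w13");im=np.load("pics/w13.npz")["img"]
u_=np.array([.9135,-.407]);n_=np.array([.407,.9135])
D=P[...,:2]-PEG;r=D@u_;t=D@n_
a=m&(abs(t)<.02)&(abs(r)<.1)&(P[...,2]>.268)&(P[...,2]<.281)
c=np.polyfit(r[a],P[a][:,2],1);print("arm top slope,z at peg",c,"dir err",np.polyfit(r[a],t[a],1))
k=m&(np.hypot(r,t)<.0035);print("z at peg",np.median(P[k][:,2]))
k=m&(P[...,2]>.285)&(P[...,2]<.31)&(abs(r-.074)<.025)&(abs(t)<.025);print("knob",P[k].min(0),P[k].max(0))
k=m&(P[...,2]>.279)&(P[...,2]<.286)&(np.hypot(r,t)<.015);print("peg above arm",k.sum(),P[k].mean(0))
n,l,st,cc=cv2.connectedComponentsWithStats(255-(a&(abs(np.polyval(c,r)-P[...,2])<.004)).astype(np.uint8)*255)
for i in range(1,n):
    if 40<st[i][4]<600: print(cc[i],st[i][2:],pt("w13",*cc[i],c[1]))
E
```

```text
time: 16.05
eef_pos: [0.6837, 0.0353, 0.2654]
tcp_rot: [0.198, 0.98, -0.0, 0.0]
contact_force: [3.3, -0.3, -1.2]
opening: 0.249
finger_force: 39.3
time: 17.3
eef_pos: [0.6833, 0.0355, 0.3448]
tcp_rot: [0.198, 0.98, -0.0, -0.0]
contact_force: [-0.3, 0.3, -0.8]
opening: 0.649
finger_force: 0.0
arm top slope,z at peg [0.00085304 0.27547944] dir err [ 0.0075023  -0.00034405]
z at peg 0.28362280613971
knob [0.67416895 0.02395302 0.2970496 ] [0.69721961 0.04661252 0.30999737]
peg above arm 93 [0.61731237 0.06502243 0.28338658]
[254.39393939  55.01515152] [ 13  14 132] [0.57487849 0.08359081 0.27547944]
[253.9         86.73846154] [ 13  13 130] [0.59666507 0.07406084 0.27547944]
[253.43442623 116.1147541 ] [ 12  13 122] [0.61814289 0.06465829 0.27547944]
[253.  144.5] [ 11  12 104] [0.64021066 0.05501234 0.27547944]
[252.5        170.76595745] [12 11 94] [0.66185118 0.04545596 0.27547944]
```

The arm lies level with its underside at about 0.270 m, and the peg stands up through the third of the five holes. The gripper is clear, so I'm handing in.

```bash
python3 -c "
from plant import ctrl
print(ctrl.sign_off())"
```

```text
the job is handed in; nothing more can be done
None
```

I handed the job in at about 17 s: the middle hole is down over the peg with the arm level on the collar, the wing stands open at about 1.17 rad by calculation, and the gripper is clear. No verdict came back.

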